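# Finish a block shield in front of sample vials

### The job

Finish the low yellow shielding wall in front of the sample vials in running bond: continue the bottom course on the steel plate with one full block, lay the other full block on top so that it straddles the joint between the two bottom blocks, then close the remaining gap at the open end of the top course with the half block. Butt every block up to its neighbour along the wall, leaving no gap a pencil could pass through, keep the faces and the open end flush, and set the blocks down rather than dropping them. Leave the vials and the amber jar where they stand.

Things in the scene. Friction and masses are not known exactly. Their poses are not given: they have to be found in the camera images.
- wall_base: Steel plate fixed to the worktop, 80 mm (x) by 230 mm (y), 6 mm thick; origin at the centre of its underside, x across the wall towards the vials, y along the wall, z up. It carries the begun wall on its +y half (starter_low, starter_high, and a steel end bracket from y = +101 to +109 mm); its -y half is bare and flat. The finished wall, two courses high, ends square at about y = -100 mm.
- starter_low (a point): Centre of the fixed full yellow block of the bottom course, 50 x 100 x 50 mm (x, y, z), at x 0, y +50 mm, z 31 mm of wall_base: its free end is at y = 0. Axes as wall_base.
- starter_high (a point): Centre of the fixed yellow half block on top of it, 50 x 50 x 50 mm, at x 0, y +75 mm, z 81 mm of wall_base: its free end is at y = +50 mm. Axes as wall_base.
- block_a_center (a point): Full block: yellow plastic with orange plugs on its two long side faces, 50 mm thick (its x), 100 mm long (its y), 50 mm high (its z), 0.17 to 0.34 kg. Loose, flat on the front strip of the worktop; grip it across its 50 mm thickness. This point is its centre, 25 mm above its underside; axes as the block's. Same as block_b: either may go in the bottom or the top course.
- block_b_center (a point): Full block: yellow plastic with orange plugs on its two long side faces, 50 mm thick (its x), 100 mm long (its y), 50 mm high (its z), 0.17 to 0.34 kg. Loose, flat on the front strip of the worktop; grip it across its 50 mm thickness. This point is its centre, 25 mm above its underside; axes as the block's. Same as block_a: either may go in the bottom or the top course.
- half_block_center (a point): Yellow half block of the same kind, 50 x 50 x 50 mm, 0.08 to 0.17 kg, one orange plug on each of two opposite faces (its x faces; any side may face any way in the wall as long as it is square). Loose on the front strip of the worktop; this point is its centre, 25 mm above its underside.
- vial_1_center (a point): Glass sample vial, white cap, 25 mm across, 58 mm high, standing loose on the worktop behind the wall; this point is its centre. Leave it alone.
- vial_2_center (a point): Glass sample vial, black cap, 25 mm across, 58 mm high, standing loose on the worktop behind the wall; this point is its centre. Leave it alone.
- vial_3_center (a point): Glass sample vial, white cap, 25 mm across, 58 mm high, standing loose on the worktop behind the wall; this point is its centre. Leave it alone.
- jar_center (a point): Small amber stoppered bottle, 43 mm across, 111 mm high, standing loose on the front strip of the worktop among the blocks (its place is swapped with theirs); this point is half-way up. Leave it alone. (Right of the strip, past the worktop's end, rises the side post of the fume hood: keep the arm clear of it; the sash is raised out of the way.)
- block_a: block_a as a whole; origin at the centre of its underside, axes as those of its centre point.
- block_b: block_b as a whole; origin at the centre of its underside, axes as those of its centre point.
- half_block: half_block as a whole; origin at the centre of its underside, axes as those of its centre point.

How it is judged:
On the way, in this order (a step that is already met when the one before it is completed fails the run):
1. a full block lies on the plate, butted to the bottom starter block and in line with it, and is released (((x of block_a_center in the frame of wall_base between -0.007 and 0.007 m and y of block_a_center in the frame of wall_base between -0.058 and -0.046 m and z of block_a_center in the frame of wall_base between 0.027 and 0.035 m and angle between the y axis of block_a_center and the y axis of wall_base, either way round below 0.08 rad and angle between block_a_center's own z axis and vertical below 0.05 rad and linear speed of block_a below 0.02 m/s and contact force between the fingers and block_a below 0.2 N) or (x of block_b_center in the frame of wall_base between -0.007 and 0.007 m and y of block_b_center in the frame of wall_base between -0.058 and -0.046 m and z of block_b_center in the frame of wall_base between 0.027 and 0.035 m and angle between the y axis of block_b_center and the y axis of wall_base, either way round below 0.08 rad and angle between block_b_center's own z axis and vertical below 0.05 rad and linear speed of block_b below 0.02 m/s and contact force between the fingers and block_b below 0.2 N))), for 0.2 s.
2. the other full block lies on top across the joint of the bottom course, butted to the upper starter half block, and is released (((x of block_a_center in the frame of wall_base between -0.007 and 0.007 m and y of block_a_center in the frame of wall_base between -0.058 and -0.046 m and z of block_a_center in the frame of wall_base between 0.027 and 0.035 m and angle between the y axis of each of block_a_center, block_b_center and the y axis of wall_base, either way round below 0.08 rad and angle between each of block_a_center, block_b_center's own z axis and vertical below 0.05 rad and x of block_b_center in the frame of wall_base between -0.007 and 0.007 m and y of block_b_center in the frame of wall_base between -0.008 and 0.004 m and z of block_b_center in the frame of wall_base between 0.077 and 0.085 m) or (x of block_b_center in the frame of wall_base between -0.007 and 0.007 m and y of block_b_center in the frame of wall_base between -0.058 and -0.046 m and z of block_b_center in the frame of wall_base between 0.027 and 0.035 m and angle between the y axis of each of block_b_center, block_a_center and the y axis of wall_base, either way round below 0.08 rad and angle between each of block_b_center, block_a_center's own z axis and vertical below 0.05 rad and x of block_a_center in the frame of wall_base between -0.007 and 0.007 m and y of block_a_center in the frame of wall_base between -0.008 and 0.004 m and z of block_a_center in the frame of wall_base between 0.077 and 0.085 m)) and linear speed of each of block_a, block_b below 0.02 m/s and contact force between the fingers and block_a below 0.2 N and contact force between the fingers and block_b below 0.2 N), for 0.2 s.
3. the half block closes the open end of the top course and is released (all of step 2 and x of half_block_center in the frame of wall_base between -0.007 and 0.007 m and y of half_block_center in the frame of wall_base between -0.088 and -0.071 m and z of half_block_center in the frame of wall_base between 0.077 and 0.085 m and (angle between the y axis of half_block_center and the y axis of wall_base, either way round below 0.08 rad or angle between the x axis of half_block_center and the y axis of wall_base, either way round below 0.08 rad) and angle between half_block_center's own z axis and vertical below 0.05 rad and linear speed of half_block below 0.02 m/s and contact force between the fingers and half_block below 0.2 N), for 0.2 s.
At the end, for the whole second after the job is handed in: In wall_base's frame: full blocks centred at y = -58..-46 mm (bottom) and -8..+4 mm (top), half block at -88..-71 mm (top); each within 7 mm of x = 0 and 4 mm of its resting height, square to the wall within 0.08 rad, level within 0.05 rad, at rest and released (all of step 3); the robot touches nothing.
It fails at once if a vial or the jar was pushed more than 15 mm or tipped (distance of any of vial_1_center, vial_2_center, vial_3_center, jar_center from where it was at the start of the episode above 0.015 m or angle between any of vial_1_center, vial_2_center, vial_3_center, jar_center's own z axis and vertical above 0.35 rad).
It fails at once if a block was dropped (falling free, out of the fingers, faster than 0.6 m/s) ((linear speed of block_a above 0.6 m/s and contact force between the fingers and block_a below 0.2 N) or (linear speed of block_b above 0.6 m/s and contact force between the fingers and block_b below 0.2 N) or (linear speed of half_block above 0.6 m/s and contact force between the fingers and half_block below 0.2 N)).
It also fails if it takes over 72 s, if anything falls off the work surface, if the arm or the gripper's body presses on something with over 40 N, if the wrist force passes 120 N, or if a joint passes its speed limit or range.

### The arm

A 6-joint arm with a two-finger parallel gripper is mounted at the origin on a cart in front of the work surface, level with it; the furniture and walls round the work are solid. World frame = base frame: x ahead of the robot, y to its left, z up, the work surface at z = 0. Lengths are in m, angles in rad, forces in N, time in s.
With the tool pointing down it reaches from about 0.25 to 0.775 m from the base axis. Payload 4 kg.
Tool frame: the origin (TCP) lies midway between the tips of the shut fingers; the grasp point (between the pads) lies 19 mm behind it; z points along the fingers, x is the direction in which the jaws open and shut, and the axes are right-handed (so a half turn about z gives the same grasp; the last joint's range is limited). The gripper opens to 94 mm and grips with 3 to 60 N. Pads are 16 mm wide; open, the fingers measure 119 mm over their backs; the gripper's body (75 mm by 177 mm) begins 78 mm behind the grasp point.
Start: joints at [-1.428, 0.087, 1.371, -0, 1.684, -0.103], TCP at [0.134, -0.533, 0.206] pointing down, gripper open.
Joint ranges: [-3.1, 3.1], [-0.76, 2.03], [0.27, 2.55], [-1.08, 4.22], [0.17, 2.65], [-2.57, 2.57]. Speed limits (rad/s): [2.79, 2.79, 3.14, 3.14, 3.14, 3.14].

### API

Orientations are given as [roll, pitch, yaw] about the fixed x, y, z axes, in that order (R = Rz(yaw) Ry(pitch) Rx(roll)).
In Python, from bench import * gives the robot as it stands.
- The arm moves only by the tool send_rows, never from a script. Its argument "rows" is one flat list of numbers, 7 for each row, row after row: the shift along the world's x, y, z in mm, then the turn, a rotation vector about the world's x, y, z in degrees, then the opening, from 0 (shut) to 1 (fully open). A call has exactly 8 rows; each row shifts and turns the commanded pose from where the row before left it; what a row does not reach is not made up. A row lasts 1/8 s, in which the tool goes at most 62.5 mm and 10.7 degrees, less where a joint would pass 70% of its speed; a pose out of reach is approached as far as the arm can. A call is refused whole if a number of a shift passes 62.5 or a number of a turn 10.7, either way. A call with a gripper value outside its range is refused whole. The fingers move at their own pace and stop on an object; the grip force is fixed at half the most. Time passes only in rows, so rows that do not move let the fingers close, or fill a call up. It gives the time, the measured TCP pose, the force and the opening at its end, in the units of the state.
- get_obs(): the state, without advancing time (a new reading comes with each control period).
- snapshot(name): name is "scene" or "top" or "wrist"; returns a dict with "color" (420x560x3 uint8, red, green, blue), "intrinsics" (3x3 intrinsics, pixels), "distortion" ([k1, k2, p1, p2, k3] as OpenCV has them; the pictures are not rectified), "rvec" (rotation vector, rad) and "tvec" (3), from world to camera coordinates, as OpenCV has them; the wrist camera has in their place "T_tool_cam" (4x4, takes a point from camera to tool coordinates, whose origin is the TCP and whose axes are the tool frame's). Camera axes: x right, y down, z forward; pixel columns grow to the right and rows downward; lengths in m; the calibration is good to about 2 mm. A picture is of the moment at which its call begins: read the wrist's pose just before it. There is no depth.
- close_job(): hands the job in, once; it reports no verdict.
The state is a dict: "time": time; "joint_positions": joint angles; "qvel": joint speeds; "joint_torque": joint torques, N m; "tool_pos": TCP position; "ee_rot": TCP orientation; "wrist_force": force on the tool from outside, world axes, zero at the start; "wrist_torque": the same for the moment, N m; "width": finger opening in m.
Only numpy, scipy, OpenCV 4.12 (cv2) and the standard library are available. Lean on these libraries where they do the work, as an engineer would, in place of code of your own. Each camera call takes 0.05 s, during which the arm holds its last target.

## Working session

There is one attempt and no reset: what is moved stays moved. The work goes in short steps, Python scripts to look and compute and a tool call to move; the robot and the scene stay as the last step left them, time stands still between calls to the robot, and variables do not carry over. Pictures are saved under pics/ and viewed, and the job is handed in when it is done.

Besides the shell and the picture viewer there is one more tool, called after "Emit:" as a command line: name --argument value ..., lists and objects as JSON in quotes. send_rows: Moves the arm, as the interface text tells. Its arguments: {"type":"object","properties":{"rows":{"type":"array","items":{"type":"number"}}},"required":["rows"]}

```bash
mkdir -p pics; ls
python3 - <<'E'
from bench import *
import cv2
o=get_obs();print(o)
for n in ["scene","top","wrist"]:
    s=snapshot(n);cv2.imwrite(f"pics/{n}0.png",s["color"][:,:,::-1]);print(n,{k:v for k,v in s.items() if k!="color"})
E
```

```text
pics
{'time': 0.0, 'joint_positions': array([-1.42810897e+00,  8.79170793e-02,  1.37223201e+00, -1.04474687e-05,
        1.68358961e+00, -1.03107100e-01]), 'qvel': array([ 0.00010852,  0.00077859,  0.00064264, -0.00148704, -0.00134304,
        0.00075285]), 'joint_torque': array([ 1.06167739e-03, -3.40173447e+01, -3.02430582e+01,  7.20244506e-02,
        3.29299795e-02, -1.73758367e-04]), 'tool_pos': array([ 0.13374041, -0.53293214,  0.20433619]), 'ee_rot': array([-3.14138210e+00,  2.13571214e-03, -1.32500281e+00]), 'wrist_force': array([ 0.46623696, -0.01270518, -0.38803557]), 'wrist_torque': array([0.01158034, 0.00369235, 0.01206701]), 'width': 0.0940861872407652}
scene {'intrinsics': array([[487.83063586,   0.        , 284.17367983],
       [  0.        , 487.83063586, 210.29465565],
       [  0.        ,   0.        ,   1.        ]]), 'distortion': array([0.04821906, 0.        , 0.        , 0.        , 0.        ]), 'rvec': array([ 0.31282834, -2.77693317,  1.21379856]), 'tvec': array([0.60283649, 0.04885655, 1.15894208])}
top {'intrinsics': array([[457.2280281 ,   0.        , 27
[... 228 characters left out ...]
-2.15616967,  0.16343332]), 'tvec': array([0.15867253, 0.58248367, 1.05057241])}
wrist {'intrinsics': array([[317.65173214,   0.        , 275.9683595 ],
       [  0.        , 317.65173214, 206.25742204],
       [  0.        ,   0.        ,   1.        ]]), 'distortion': array([-0.03326557,  0.        ,  0.        ,  0.        ,  0.        ]), 'T_tool_cam': array([[ 9.99999718e-01,  7.16095635e-04, -2.26193752e-04,
        -3.61105387e-04],
       [-6.35765338e-04,  9.67588673e-01,  2.52530701e-01,
        -7.25189633e-02],
       [ 3.99698645e-04, -2.52530486e-01,  9.67588856e-01,
        -1.79796214e-01],
       [ 0.00000000e+00,  0.00000000e+00,  0.00000000e+00,
         1.00000000e+00]])}
```

View pics/scene0.png

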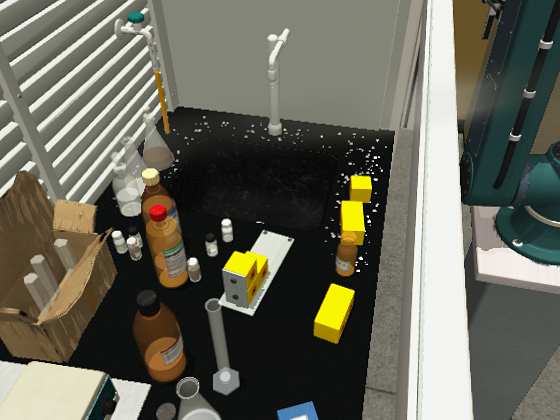

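View pics/top0.png

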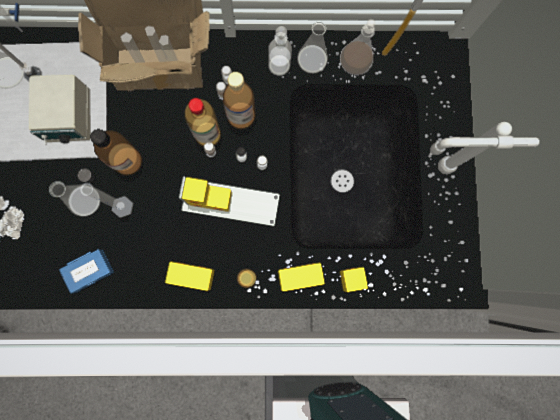

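View pics/wrist0.png

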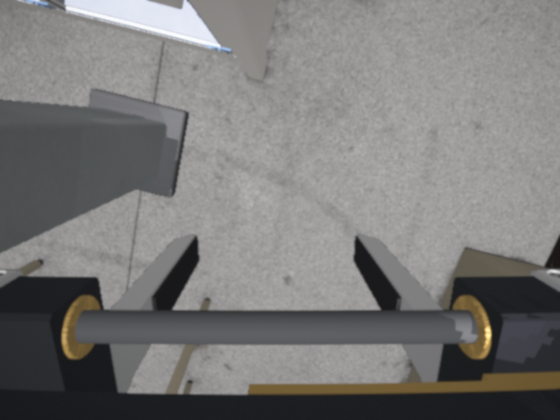

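```bash
cat > h.py <<'E'
from bench import *
import cv2, numpy as np
from scipy.spatial.transform import Rotation as Rn
def cast(s,uv,z,T=None):
    uv=np.asarray(uv,float).reshape(-1,1,2)
    n=cv2.undistortPoints(uv,s["intrinsics"],s["distortion"]).reshape(-1,2)
    d=np.c_[n,np.ones(len(n))]
    if T is None:
        R=cv2.Rodrigues(s["rvec"])[0]; c=-R.T@s["tvec"]; d=d@R
    else:
        c=T[:3,3]; d=d@T[:3,:3].T
    return c+d*((z-c[2])/d[:,2])[:,None]
def tool_T(o):
    T=np.eye(4);T[:3,:3]=Rn.from_euler('xyz',o["ee_rot"]).as_matrix();T[:3,3]=o["tool_pos"];return T
E
python3 - <<'E'
from h import *
s=snapshot("top");c=s["color"]
R=cv2.Rodrigues(s["rvec"])[0];print("cam",-R.T@s["tvec"])
h=cv2.cvtColor(c,cv2.COLOR_RGB2HSV)
m=cv2.inRange(h,(22,150,100),(38,255,255))
n,l,st,ce=cv2.connectedComponentsWithStats(m)
for i in range(1,n):
    if st[i,4]<80: continue
    vals=h[l==i][:,2]; print(i,st[i],np.percentile(vals,[5,25,50,75,95]))
big=cv2.resize(c[160:300,160:380],None,fx=3.6,fy=3.6,interpolation=cv2.INTER_NEAREST)
cv2.imwrite("pics/topz.png",big[:,:,::-1])
s=snapshot("scene");c=s["color"]
big=cv2.resize(c[160:350,190:400],None,fx=3,fy=3,interpolation=cv2.INTER_NEAREST)
cv2.imwrite("pics/scz.png",big[:,:,::-1])
E
```

```text
cam [0.43375696 0.17487114 1.11778422]
1 [ 182  177   49   34 1087] [118. 235. 238. 239. 243.]
2 [ 165  261   49   30 1022] [133.05 237.   238.   238.   248.95]
3 [278 263  47  28 982] [157. 238. 238. 240. 248.]
4 [341 267  27  25 536] [117. 237. 238. 240. 250.]
```

View pics/topz.png

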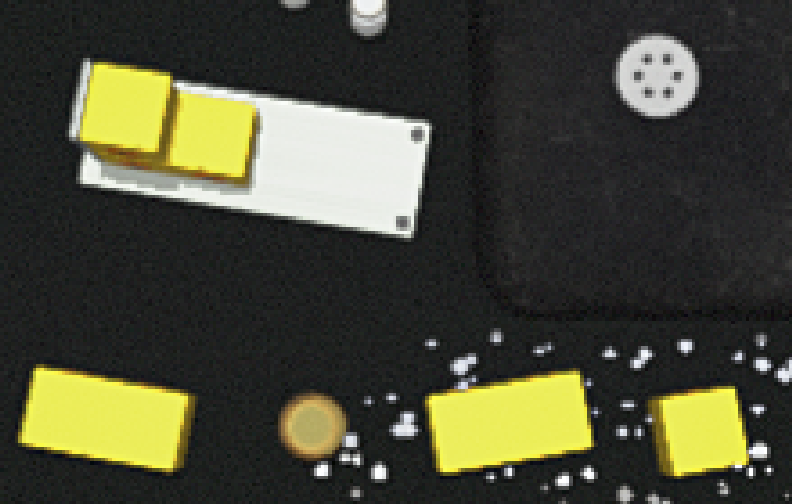

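View pics/scz.png

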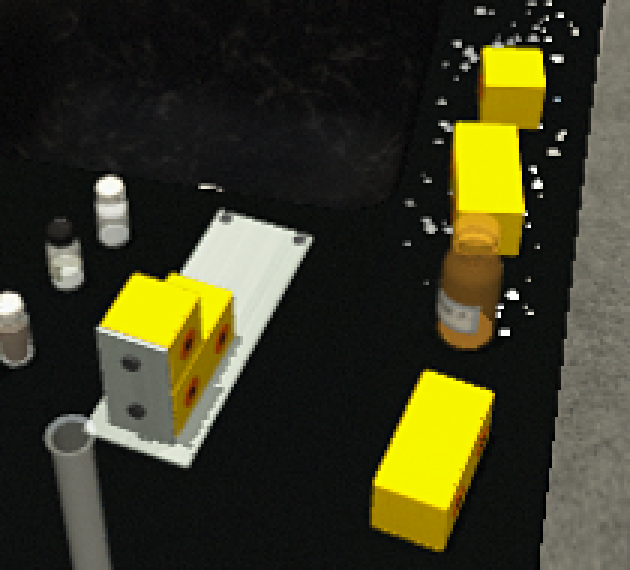

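```bash
cat >> h.py <<'E'
def tops():
    s=snapshot("top");c=s["color"]
    hs=cv2.cvtColor(c,cv2.COLOR_RGB2HSV)
    m=cv2.inRange(hs,(22,150,215),(38,255,255))
    n,l,st,ce=cv2.connectedComponentsWithStats(m)
    out=[]
    for i in range(1,n):
        if st[i,4]<80: continue
        v,u=np.nonzero(l==i)
        z=0.05
        out.append((st[i],l==i))
    return s,out
def rect(s,mask,z,T=None):
    c,_=cv2.findContours(mask.astype(np.uint8)*255,cv2.RETR_EXTERNAL,cv2.CHAIN_APPROX_NONE)
    c=max(c,key=cv2.contourArea)
    P=cast(s,c.reshape(-1,2),z,T)[:,:2]
    r=cv2.minAreaRect((P*1000).astype(np.float32))
    (cx,cy),(w,h),a=r
    v=np.nonzero(mask); cen=cast(s,[[v[1].mean(),v[0].mean()]],z,T)[0]
    if w>h: a+=90   # angle of the long side relative to +y
    return np.round([cx,cy,w,h,a-90 if w<=h else a-90],1),np.round(cen*1000,1), a
E
python3 - <<'E'
from h import *
s,o=tops()
for st,m in o:
    print(st, rect(s,m,0.05 if st[1]>250 else .106))
crop=lambda p:np.array(p)/3.6+160-0.36
P=cast(s,crop([[430,122],[412,237],[78,183],[87,58]]),.006); print(P*1000)
# free end lower: starter low top z=.056 corners; high top z .106
print(cast(s,crop([[258,103],[249,182],[172,96],[168,172]]),.056)*1000)
print(cast(s,crop([[92,63],[173,70],[163,152],[80,146]]),.106)*1000)
# scene
s2=snapshot("scene"); cs=lambda p:np.array(p)/3+[190,160]-.33
print("scene plate",cast(s2,cs([[220,209],[312,240],[188,466]]),.006)*1000)
print("scene high",cast(s2,cs([[99,328],[137,274],[201,291],[172,347]]),.106)*1000)
print("a left",cast(s2,cs([[429,371],[493,390],[447,507],[372,490]]),.05)*1000)
print("mid",cast(s2,cs([[454,124],[517,123],[523,215],]),.05)*1000)
print("half",cast(s2,cs([[481,48],[543,46],[545,89],[482,84]]),.05)*1000)
E
```

```text
[182 178  25  24 458] (array([629.1, 335.1,  48.3,  48.2,  80.6]), array([629.1, 335.2, 106. ]), 170.56222534179688)
[207 186  24  23 420] (array([612. , 281.1,  46.6,  45.5,  80.6]), array([611.9, 281.1, 106. ]), 170.5606918334961)
[166 262  46  28 910] (array([437.2, 352.4,  98.1,  48.6,  79.7]), array([437.1, 352.5,  50. ]), 169.68274688720703)
[279 264  45  27 897] (array([435.2,  92.3,  48.6,  98. , -80.6]), array([435. ,  92.5,  50. ]), 9.421974182128906)
[344 268  23  24 435] (array([429.9, -32.1,  48.4,  47.8,   9.3]), array([429.7, -32.1,  50. ]), 99.3360424041748)
[[638.75432202 141.90740323   6.        ]
 [559.33199131 154.30818194   6.        ]
 [595.93790191 381.44593002   6.        ]
 [682.74625256 377.59389594   6.        ]]
[[641.87373642 256.11742454  56.        ]
 [589.54036286 261.33788643  56.        ]
 [646.35989347 312.40208061  56.        ]
 [596.00494105 314.04166761  56.        ]]
[[657.17279981 356.16778752 106.        ]
 [652.90121523 305.61262749 106.        ]
 [600.92368289 310.82858197 106.        ]
 [604.56301187 362.25191919 106.        ]]
scene plate [[636.9104905  144.46736486   6.        ]
 [558.73924012 161.6184596    6.        ]
 [595.66499117 383.92541611   6.        ]]
scene high [[656.05499319 361.70453446 106.        ]
 [646.18149191 311.63594736 106.        ]
 [600.71635466 316.8555304  106.        ]
 [606.07139059 366.51338051 106.        ]]
a left [[448.17989629 304.35255605  50.        ]
 [404.52705692 310.68888794  50.        ]
 [421.27337027 406.89527862  50.        ]
 [468.50085822 405.11953769  50.        ]]
mid [[466.90449469  53.23189442  50.        ]
 [418.27961464  41.09385818  50.        ]
 [402.57169755 143.16603259  50.        ]]
half [[458.37255507 -47.51223592  50.        ]
 [407.79522621 -61.51917231  50.        ]
 [400.69136319  -5.65804403  50.        ]
 [451.52508628  -0.78877023  50.        ]]
```

Run:
```python
from h import *
s=snapshot("top");s2=snapshot("scene")
cv2.imwrite("pics/a.png",cv2.resize(s["color"][200:420,260:560],None,fx=2.6,fy=2.6)[:,:,::-1])
cv2.imwrite("pics/b.png",cv2.resize(s2["color"][0:420,300:560],None,fx=1.42,fy=1.42)[:,:,::-1])
for z in (0,.2,.4,.6,.8,1):
    print(z,cast(s,[[280,338],[280,374],[488,290],[559,330]],z)[:,:2].round(3).tolist(), cast(s2,[[429,100],[455,100],[440,300],[455,300]],z)[:,:2].round(3).tolist())
for n,p in dict(v1=(209,150),v2=(241,154),v3=(262,161),).items(): print(n,cast(s,[p],.058))
print(cast(s,[(247,278)],.111), cast(s2,[[348,235]],.111))
```

```text
0 [[0.291, 0.14], [0.209, 0.141], [0.404, -0.362], [0.311, -0.524]] [[0.262, -0.558], [0.181, -0.575], [0.229, 0.257], [0.199, 0.25]]
0.2 [[0.317, 0.146], [0.249, 0.147], [0.41, -0.266], [0.333, -0.399]] [[0.296, -0.197], [0.234, -0.21], [0.271, 0.421], [0.248, 0.415]]
0.4 [[0.342, 0.153], [0.29, 0.153], [0.415, -0.17], [0.355, -0.274]] [[0.329, 0.164], [0.287, 0.155], [0.312, 0.584], [0.297, 0.58]]
0.6 [[0.368, 0.159], [0.33, 0.159], [0.42, -0.074], [0.377, -0.149]] [[0.362, 0.525], [0.34, 0.52], [0.353, 0.747], [0.345, 0.746]]
0.8 [[0.393, 0.165], [0.37, 0.165], [0.425, 0.022], [0.399, -0.024]] [[0.396, 0.886], [0.393, 0.885], [0.395, 0.911], [0.394, 0.911]]
1 [[0.419, 0.171], [0.41, 0.171], [0.431, 0.118], [0.421, 0.101]] [[0.429, 1.247], [0.446, 1.25], [0.436, 1.074], [0.442, 1.076]]
v1 [[0.73386226 0.31001949 0.058     ]]
v2 [[0.72444415 0.23390895 0.058     ]]
v3 [[0.70756912 0.18390558 0.058     ]]
[[0.43228767 0.2153223  0.111     ]] [[0.43301195 0.22290924 0.111     ]]
```

View pics/a.png

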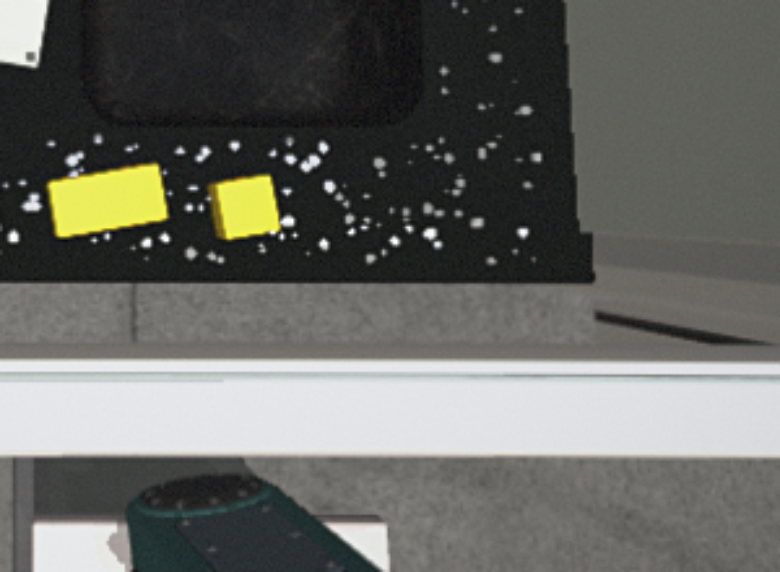

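View pics/b.png

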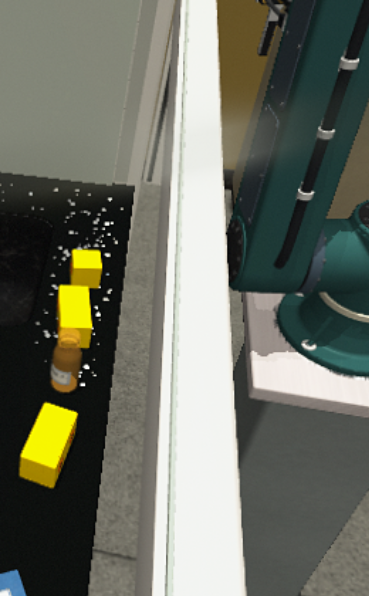

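Emit:
send_rows --rows '[4,30,6,0,0,8,1,4,30,6,0,0,8,1,4,32,6,0,0,8,1,4,32,6,0,0,8,1,4,32,6,0,0,8,1,4,32,6,0,0,8,1,4,32,6,0,0,8,1,4,32,6,0,0,8,1]'

```text
time: 1.45
tool_pos: [0.1659, -0.2804, 0.2539]
ee_rot: [3.141, -0.001, -0.204]
wrist_force: [-0.0, 0.2, -0.1]
width: 0.0939
```

Emit:
send_rows --rows '[30,45,0,0,0,2,1,30,45,0,0,0,0,1,30,45,0,0,0,0,1,30,45,0,0,0,0,1,25,50,0,0,0,0,1,25,55,0,0,0,0,1,25,60,0,0,0,0,1,25,60,0,0,0,0,1]'

```text
time: 2.45
tool_pos: [0.3843, 0.1211, 0.254]
ee_rot: [-3.142, -0.002, -0.172]
wrist_force: [0.5, -1.3, -0.4]
width: 0.0944
```

Emit:
send_rows --rows '[9,35,-15,0,0,0,1,9,35,-15,0,0,0,1,9,35,-15,0,0,0,1,9,35,-15,0,0,0,1,9,30,-10,0,0,0,1,5,28,0,0,0,0,1,0,0,0,0,0,0,1,0,0,0,0,0,0,1]'

```text
time: 3.45
tool_pos: [0.4338, 0.3164, 0.1837]
ee_rot: [3.141, -0.0, -0.173]
wrist_force: [0.3, -0.5, 0.7]
width: 0.0939
```

```bash
cat >> h.py <<'E'
def wr(name,vlo=215):
    o=get_obs();s=snapshot("wrist");T=tool_T(o)@s["T_tool_cam"];c=s["color"]
    cv2.imwrite(f"pics/{name}.png",c[:,:,::-1])
    hs=cv2.cvtColor(c,cv2.COLOR_RGB2HSV)
    m=cv2.inRange(hs,(22,150,vlo),(38,255,255))
    n,l,st,ce=cv2.connectedComponentsWithStats(m)
    print("tcp",(o["tool_pos"]*1000).round(1),np.rad2deg(o["ee_rot"]).round(2))
    return o,s,T,[(st[i],l==i) for i in range(1,n) if st[i,4]>300]
E
python3 - <<'E'
from h import *
o,s,T,L=wr("w1")
for st,m in L: print(st,rect(s,m,.05,T))
E
```

```text
tcp [433.8 316.4 183.7] [ 1.7997e+02 -2.0000e-02 -9.9200e+00]
[464 119  76 100 894] (array([658.7, 306.7,  99.8,  69.4,  80.9]), array([668.8, 324.2,  50. ]), 170.91688537597656)
[250 183  46  26 728] (array([430.1, 319.7,  25.9,  45.6,  -9.9]), array([428.5, 320.6,  50. ]), 80.13568115234375)
[278 345  55  38 375] (array([432.2, 110. ,  48. ,  66.6, -80.4]), array([433. , 103.9,  50. ]), 9.64565372467041)
```

View pics/w1.png

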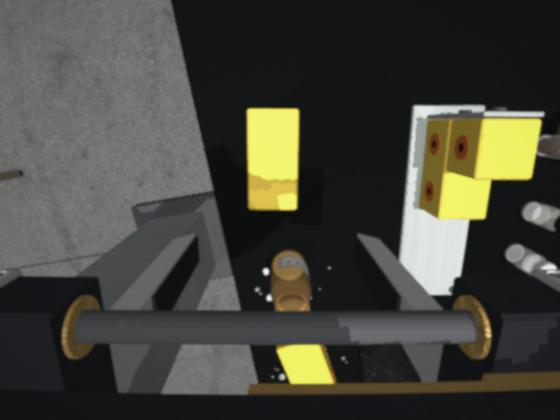

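Run:
```python
from h import *
o,s,T,L=wr("w1",110)
for st,m in L: print(st,rect(s,m,.05,T))
# plate right edge, low face corners
print(cast(s,[[413,105],[399,296],[437.5,293.5]],.006,T)*1000)
```

```text
tcp [433.9 316.1 183.8] [ 1.7999e+02 -3.0000e-02 -9.9500e+00]
[ 246  108   54  103 1836] (array([436.1, 354. , 100.1,  51. ,  79.9]), array([431.2, 337.5,  50. ]), 169.89095306396484)
[ 420  118  122  102 4217] (array([638.6, 309.5, 102.1, 113. ,  -9.1]), array([628.4, 325.6,  50. ]), 80.89484405517578)
[276 345  59  40 835] (array([432.4, 109.7,  55.5,  70.8, -84.1]), array([433.3, 104.5,  50. ]), 5.931290626525879)
[[595.52588849 382.76674701   6.        ]
 [562.90260785 154.28669084   6.        ]
 [611.74004237 148.90058133   6.        ]]
```

Emit:
send_rows --rows '[1,19,-25,0,0,0,1,1.5,18,-25,0,0,0,1,0,0,-28,0,0,0,1,0,0,-28,0,0,0,1,0,0,-28,0,0,0,1,0,0,-25,0,0,0,1,0,0,-15,0,0,0,1,0,0,0,0,0,0,1]'

```text
time: 4.55
tool_pos: [0.4358, 0.353, 0.0087]
ee_rot: [3.14, 0.001, -0.174]
wrist_force: [-0.2, 0.8, -0.5]
width: 0.0941
```

Emit:
send_rows --rows '[0,0,0,0,0,0,0,0,0,0,0,0,0,0,0,0,0,0,0,0,0,0,0,0,0,0,0,0,0,0,0,0,0,0,0,0,0,0,0,0,0,0,0,0,0,0,0,0,0,0,0,0,0,0,0,0]'

```text
time: 5.55
tool_pos: [0.4366, 0.354, 0.0097]
ee_rot: [-3.141, -0.0, -0.173]
wrist_force: [0.4, -0.2, 1.2]
width: 0.0499
```

Emit:
send_rows --rows '[0,0,15,0,0,0,0,0,0,30,0,0,0,0,0,0,35,0,0,0,0,25,-15,10,0,0,0,0,32,-27,0,0,0,0.8,0,32,-27,0,0,0,0,0,32,-27,0,0,0,0,0,25,-27,0,0,0,0,0]'

```text
time: 6.55
tool_pos: [0.583, 0.2298, 0.0993]
ee_rot: [3.141, 0.001, -0.159]
wrist_force: [-0.0, 0.4, -3.0]
width: 0.05
```

Emit:
send_rows --rows '[25,-24,0,0,0,0,0,0,0,0,0,0,0,0,0,0,-10,0,0,0,0,0,0,-10,0,0,0,0,0,0,-10,0,0,0,0,0,0,0,0,0,0,0,0,0,0,0,0,0,0,0,0,0,0,0,0,0]'

```text
time: 7.55
tool_pos: [0.6078, 0.2071, 0.0702]
ee_rot: [-3.141, -0.001, -0.159]
wrist_force: [0.6, 0.8, -2.7]
width: 0.0499
```

Run:
```python
from h import *
o,s,T,L=wr("w2",110)
for st,m in L: print(st)
s=snapshot("top");cv2.imwrite("pics/t2.png",cv2.resize(s["color"][160:300,160:380],None,fx=3.6,fy=3.6,interpolation=cv2.INTER_NEAREST)[:,:,::-1])
```

```text
tcp [607.8 207.1  70.2] [-1.7997e+02 -7.0000e-02 -9.1100e+00]
[ 218    0  121   43 1144]
[236  60  84  91 903]
[  222   166   110   145 11808]
[ 42 344  27  48 818]
[ 229  345   95   19 1775]
```

View pics/w2.png

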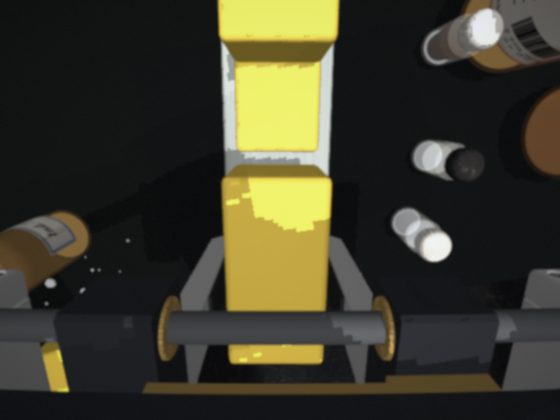

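View pics/t2.png

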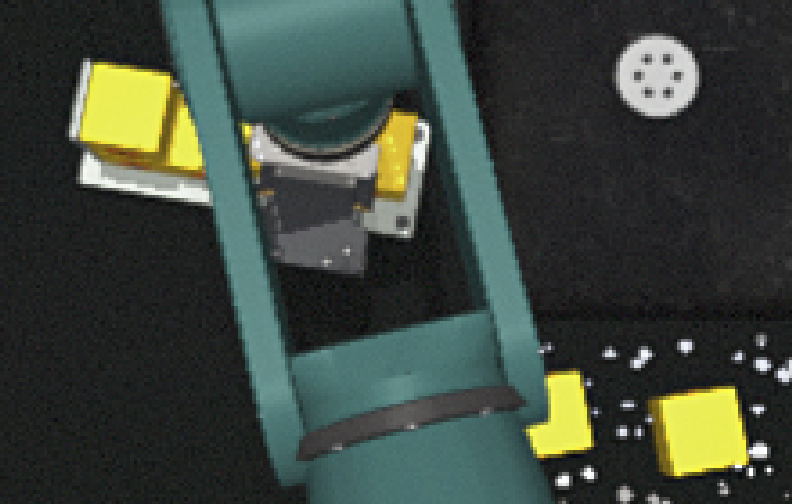

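Run:
```python
from h import *
c=cv2.imread("pics/w2.png")
cv2.imwrite("pics/w2z.png",cv2.resize(c[0:200,200:350],None,fx=4,fy=3,interpolation=cv2.INTER_NEAREST))
```

```text
(no output)
```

View pics/w2z.png

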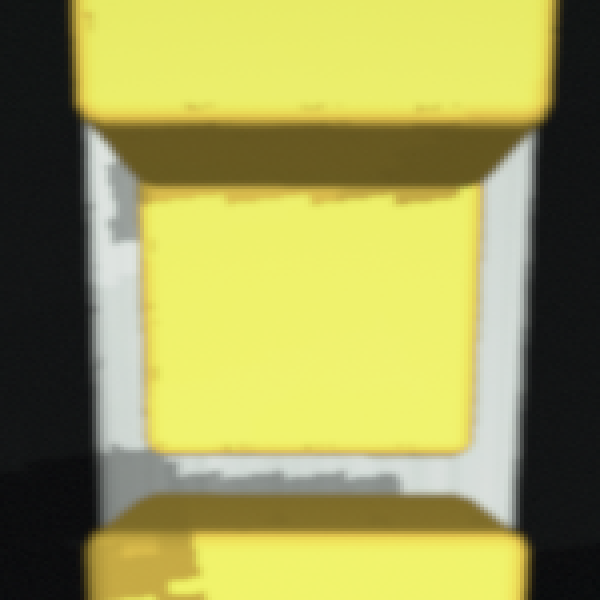

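```bash
cat >> h.py <<'E'
YAW=np.deg2rad(-9.2)
ex=np.array([np.cos(YAW),np.sin(YAW)]);ey=np.array([-np.sin(YAW),np.cos(YAW)])
B=np.array([617.2,261.3])
def wl(P): # world mm -> wall xy
    d=np.asarray(P)[:,:2]*1000-B; return np.c_[d@ex,d@ey].round(1)
E
python3 - <<'E'
from h import *
o=get_obs();s=snapshot("wrist");T=tool_T(o)@s["T_tool_cam"]
f=lambda p:np.array(p)/[4,3]+[200,0]-[.375,.33]
for n,p,z in [("lowfree",[(145,452),(474,452)],.056),("low/high joint",[(140,186),(484,186)],.056),("highfree",[(72,122),(554,122)],.106),("held top +y edge",[(84,533),(531,533)],.110),("held bot +y",[(155,494),(460,494)],.060)]:
    P=cast(s,f(p),z,T); print(n,(P[:,:2]*1000).round(1).tolist(),wl(P).tolist())
print(wl([o["tool_pos"]]))
E
```

```text
lowfree [[592.4, 267.7], [641.4, 259.9]] [[-25.5, 2.3], [24.1, 2.5]]
low/high joint [[601.0, 316.9], [649.2, 309.2]] [[-24.9, 52.3], [23.9, 52.4]]
highfree [[600.1, 316.5], [649.6, 308.6]] [[-25.7, 51.7], [24.5, 51.8]]
held top +y edge [[590.8, 260.3], [639.9, 252.4]] [[-25.9, -5.3], [23.8, -5.2]]
held bot +y [[592.8, 259.6], [637.8, 252.4]] [[-23.8, -5.6], [21.8, -5.5]]
[[ -0.6 -55.1]]
```

Emit:
send_rows --rows '[0.8,4.5,0,0,0,0,0,0,0,-12,0,0,0,0,0,0,-12,0,0,0,0,0,0,-12,0,0,0,0,0,0,-10,0,0,0,0,0,0,-6.5,0,0,0,0,0,0,0,0,0,0,0,0,0,0,0,0,0,0]'

```text
time: 8.7
tool_pos: [0.6085, 0.2115, 0.0174]
ee_rot: [-3.141, -0.001, -0.159]
wrist_force: [-0.8, 0.3, -2.8]
width: 0.0502
```

Emit:
send_rows --rows '[0.2,1,0,0,0,0,0,0,0,0,0,0,0,0,0.2,1,0,0,0,0,0,0,0,0,0,0,0,0,0.2,1,0,0,0,0,0,0,0,0,0,0,0,0,0,0,0,0,0,0,0,0,0,0,0,0,0,0]'

```text
time: 9.7
tool_pos: [0.6086, 0.2135, 0.0171]
ee_rot: [3.14, 0.0, -0.159]
wrist_force: [-2.2, -5.5, -0.3]
width: 0.0498
```

Emit:
send_rows --rows '[0,0,-0.7,0,0,0,0,0,-0.3,-0.7,0,0,0,0,0,0,-0.4,0,0,0,0,0,0,0,0,0,0,0,0,0,0,0,0,0,0.2,0,0,0,0,0,0,0.4,0,0,0,0,0,0,0.6,0,0,0,0,0,0,0.8]'

```text
time: 10.7
tool_pos: [0.6095, 0.2153, 0.0159]
ee_rot: [-3.139, -0.002, -0.159]
wrist_force: [0.3, -0.6, -0.2]
width: 0.063
```

Emit:
send_rows --rows '[0,0,0,0,0,0,1,0,0,0,0,0,0,1,0,0,20,0,0,0,1,0,0,30,0,0,0,1,0,0,30,0,0,0,1,0,0,30,0,0,0,1,0,0,0,0,0,0,1,0,0,0,0,0,0,1]'

```text
time: 11.7
tool_pos: [0.6085, 0.214, 0.1247]
ee_rot: [3.141, 0.001, -0.159]
wrist_force: [-0.2, 0.3, -0.3]
width: 0.0937
```

Run:
```python
from h import *
o,s,T,L=wr("w3",110)
for st,m in L: print(st, rect(s,m,.056,T))
```

```text
tcp [608.5 214.  124.7] [ 1.7999e+02  3.0000e-02 -9.1200e+00]
[237   0  86  79 543] (array([630.7, 344. ,  51.9,  60.7,  -9. ]), array([632.2, 326.5,  56. ]), 80.95912170410156)
[246  84  64  40 364] (array([622.5, 300.6,  28. ,  47.1,  -9.1]), array([620.9, 311. ,  56. ]), 80.91407775878906)
[ 247  151   61  122 4584] (array([609.4, 215.3, 101.9,  49.5,  80.2]), array([604.6, 209.4,  56. ]), 170.20430755615234)
[ 128  346   47   48 1186] (array([466.6,  78.2,  63.8,  31.3,  57.8]), array([464.6,  76.8,  56. ]), 147.76432037353516)
```

View pics/w3.png

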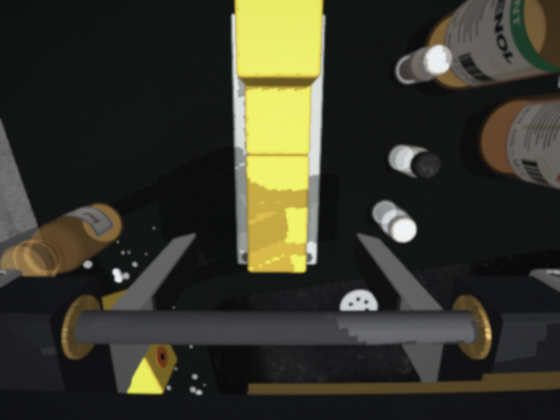

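Emit:
send_rows --rows '[-15,-15,25,0,0,0,1,-28,-25,20,0,0,4,1,-35,-32,10,0,0,5,1,-35,-32,0,0,0,5,1,-35,-32,0,0,0,4.5,1,-24,-22,0,0,0,0,1,0,0,0,0,0,0,1,0,0,0,0,0,0,1]'

```text
time: 12.75
tool_pos: [0.437, 0.0565, 0.1794]
ee_rot: [-3.141, 0.001, 0.164]
wrist_force: [-0.5, -0.1, 1.1]
width: 0.0941
```

Run:
```python
from h import *
o,s,T,L=wr("w4",110)
for st,m in L: print(st, rect(s,m,.05,T))
```

```text
tcp [437.   56.5 179.4] [-1.7996e+02  5.0000e-02  9.3800e+00]
[ 441    0  109  127 5787] (array([606.1, 223.3, 118.5,  63.7,  80.9]), array([612.7, 227.2,  50. ]), 170.87197875976562)
[ 254  109   54  104 2440] (array([434.3,  93.5,  50.5,  99.9, -80.6]), array([432.9,  80.9,  50. ]), 9.428470611572266)
[ 232  241   49   58 1089] (array([427.8, -23.3,  51.2,  66.2, -80.4]), array([427.2, -13.3,  50. ]), 9.574666976928711)
```

View pics/w4.png

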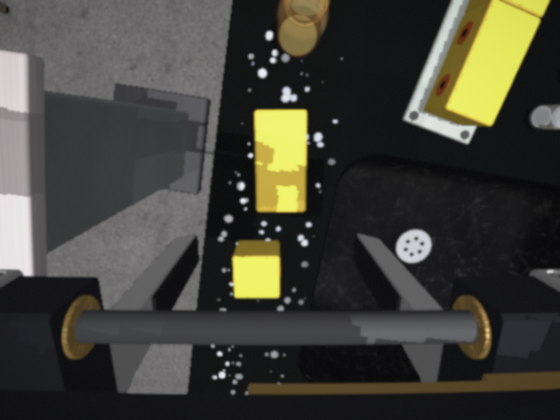

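Emit:
send_rows --rows '[-1,19,-25,0,0,0,1,-1.5,18,-25,0,0,0,1,0,0,-28,0,0,0,1,0,0,-28,0,0,0,1,0,0,-28,0,0,0,1,0,0,-22,0,0,0,1,0,0,-13,0,0,0,1,0,0,0,0,0,0,1]'

```text
time: 13.8
tool_pos: [0.4338, 0.0935, 0.0101]
ee_rot: [-3.141, 0.003, 0.165]
wrist_force: [0.1, -0.3, 0.3]
width: 0.0935
```

Emit:
send_rows --rows '[0,0,0,0,0,0,0,0,0,0,0,0,0,0,0,0,0,0,0,0,0,0,0,0,0,0,0,0,0,0,0,0,0,0,0,0,0,0,0,0,0,0,0,0,0,0,0,0,0,0,0,0,0,0,0,0]'

```text
time: 14.8
tool_pos: [0.4346, 0.0931, 0.0115]
ee_rot: [3.141, -0.001, 0.164]
wrist_force: [0.8, -0.1, 2.0]
width: 0.0499
```

Emit:
send_rows --rows '[0,0,15,0,0,0,0,0,0,30,0,0,0,0,0,0,35,0,0,0,0,15,10,30,0,0,-3,0,30,25,8,0,0,-4,0,35,30,0,0,0,-4,0,35,30,0,0,0,-4,0,35,30,0,0,0,-3.5,0]'

```text
time: 15.8
tool_pos: [0.5849, 0.219, 0.1293]
ee_rot: [3.141, 0.001, -0.161]
wrist_force: [0.6, -0.1, -2.1]
width: 0.0498
```

Emit:
send_rows --rows '[20,20,0,0,0,0,0,11,18.5,0,0,0,0,0,0,0,0,0,0,0,0,0,0,-5,0,0,0,0,0,0,-5,0,0,0,0,0,0,-5,0,0,0,0,0,0,0,0,0,0,0,0,0,0,0,0,0,0]'

```text
time: 16.8
tool_pos: [0.6153, 0.2564, 0.1144]
ee_rot: [-3.142, -0.0, -0.159]
wrist_force: [0.3, -0.1, -1.7]
width: 0.0499
```

```bash
sed -i 's/^B=.*/B=np.array([617.05,263.5])/' h.py
python3 - <<'E'
from h import *
o,s,T,L=wr("w5",110)
print(wl([o["tool_pos"]]))
c=s["color"]
cv2.imwrite("pics/w5z.png",cv2.resize(c[0:200,200:350],None,fx=4,fy=3,interpolation=cv2.INTER_NEAREST)[:,:,::-1])
E
```

```text
tcp [615.3 256.4 114.4] [-1.80e+02 -2.00e-02 -9.13e+00]
[[-0.6 -7.2]]
```

View pics/w5z.png

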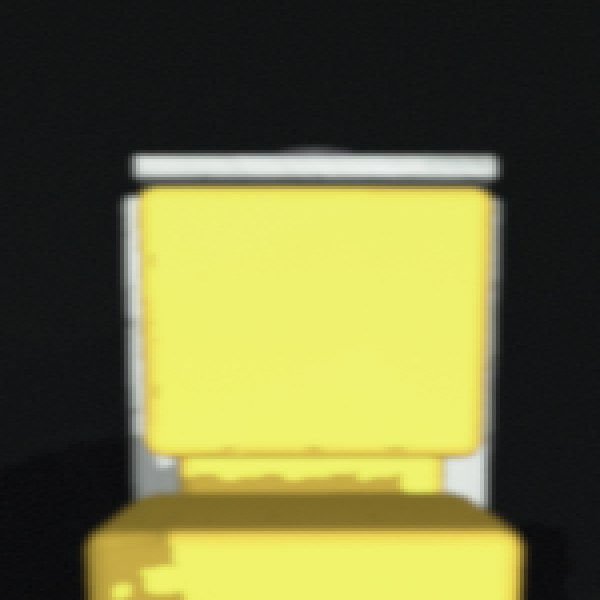

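Run:
```python
from h import *
o=get_obs();s=snapshot("wrist");T=tool_T(o)@s["T_tool_cam"]
f=lambda p:np.array(p)/[4,3]+[200,0]-[.375,.33]
for n,p,z in [("highfree",[(143,455),(486,455)],.106),("high far",[(137,186),(494,186)],.106),("held top +y edge",[(84,531),(525,531)],.153),("held bot +y",[(150,494),(464,494)],.103)]:
    P=cast(s,f(p),z,T); print(n,(P[:,:2]*1000).round(1).tolist(),wl(P).tolist())
```

```text
highfree [[600.4, 317.1], [650.1, 309.1]] [[-25.0, 50.2], [25.3, 50.3]]
high far [[608.7, 365.4], [657.3, 357.7]] [[-24.5, 99.3], [24.7, 99.4]]
held top +y edge [[598.2, 309.9], [647.2, 302.1]] [[-26.0, 42.8], [23.5, 42.9]]
held bot +y [[599.5, 309.1], [646.2, 301.6]] [[-24.6, 42.2], [22.7, 42.3]]
```

Emit:
send_rows --rows '[1.8,4.5,0,0,0,0,0,0,0,-12,0,0,0,0,0,0,-12,0,0,0,0,0,0,-11,0,0,0,0,0,0,-7,0,0,0,0,0,0,-3,0,0,0,0,0,0,0,0,0,0,0,0,0,0,0,0,0,0]'

```text
time: 17.9
tool_pos: [0.6175, 0.2612, 0.0699]
ee_rot: [-3.141, -0.001, -0.159]
wrist_force: [0.2, -1.4, -1.3]
width: 0.0495
```

Emit:
send_rows --rows '[0.2,1,0,0,0,0,0,0,0,0,0,0,0,0,0.2,1,0,0,0,0,0,0,0,0,0,0,0,0,0.2,1,0,0,0,0,0,0,0,0,0,0,0,0,0,0,0,0,0,0,0,0,0,0,0,0,0,0]'

```text
time: 18.9
tool_pos: [0.6175, 0.2626, 0.0695]
ee_rot: [3.139, 0.0, -0.16]
wrist_force: [-2.0, -4.7, 1.0]
width: 0.05
```

Contact made (−4.7 N). Lower and release.

Emit:
send_rows --rows '[0,0,-0.7,0,0,0,0,0,-0.3,-0.7,0,0,0,0,0,0,-0.6,0,0,0,0,0,0,0,0,0,0,0,0,0,0,0,0,0,0.2,0,0,0,0,0,0,0.4,0,0,0,0,0,0,0.6,0,0,0,0,0,0,0.8]'

```text
time: 19.9
tool_pos: [0.6181, 0.2648, 0.0676]
ee_rot: [-3.14, -0.001, -0.159]
wrist_force: [0.5, 0.2, 0.7]
width: 0.0632
```

Emit:
send_rows --rows '[0,0,0,0,0,0,1,0,0,0,0,0,0,1,0,0,20,0,0,0,1,0,0,30,0,0,0,1,0,0,30,0,0,0,1,0,0,20,0,0,0,1,0,0,0,0,0,0,1,0,0,0,0,0,0,1]'

```text
time: 20.9
tool_pos: [0.6175, 0.2638, 0.1669]
ee_rot: [3.141, 0.0, -0.159]
wrist_force: [-0.1, -1.3, -0.2]
width: 0.0941
```

Run:
```python
from h import *
o,s,T,L=wr("w6",110)
for st,m in L: print(st, rect(s,m,.106,T))
```

```text
tcp [617.5 263.8 166.9] [ 1.7999e+02  2.0000e-02 -9.1200e+00]
[ 246  180   62   97 4240] (array([616. , 254.8,  80.8,  47.4,  81. ]), array([612. , 254.3, 106. ]), 170.9862518310547)
```

View pics/w6.png

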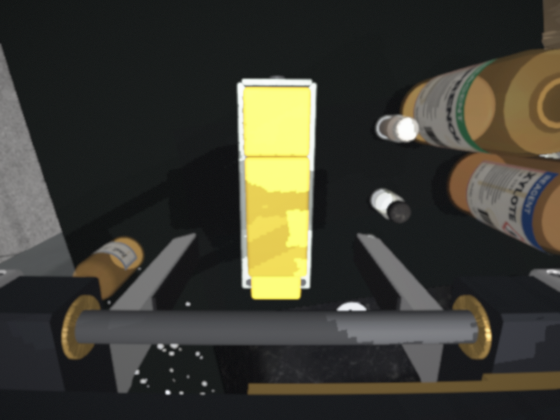

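Emit:
send_rows --rows '[-15,-25,15,0,0,0,1,-25,-45,0,0,0,4,1,-28,-50,0,0,0,5,1,-28,-50,0,0,0,5,1,-28,-50,0,0,0,4.5,1,-28,-50,0,0,0,0,1,-22,-40,0,0,0,0,1,-12,-18,0,0,0,0,1]'

```text
time: 21.95
tool_pos: [0.4299, -0.0658, 0.181]
ee_rot: [-3.141, 0.002, 0.161]
wrist_force: [0.6, 1.1, -0.7]
width: 0.0939
```

Emit:
send_rows --rows '[0,0,0,0,0,0,1,0,0,0,0,0,0,1,0,0,0,0,0,0,1,0,0,0,0,0,0,1,0,0,0,0,0,0,1,0,0,0,0,0,0,1,0,0,0,0,0,0,1,0,0,0,0,0,0,1]'

```text
time: 22.95
tool_pos: [0.4317, -0.0642, 0.1822]
ee_rot: [-3.142, -0.0, 0.164]
wrist_force: [0.2, 0.9, 0.5]
width: 0.0941
```

Run:
```python
from h import *
o,s,T,L=wr("w7",110)
for st,m in L: print(st, rect(s,m,.05,T))
```

```text
tcp [431.7 -64.2 182.2] [-180.     -0.      9.38]
[253 138  54  54 769] (array([428.8, -30.1,  51.5,  52.1, -80.6]), array([425.3, -36.8,  50. ]), 9.429933547973633)
```

View pics/w7.png

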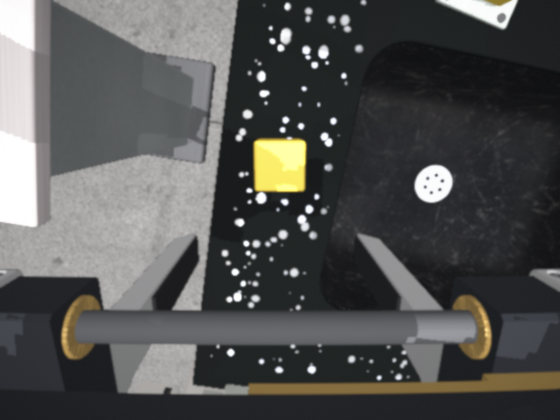

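Emit:
send_rows --rows '[-1,17,-25,0,0,0,1,-1.2,16.5,-25,0,0,0,1,0,0,-28,0,0,0,1,0,0,-28,0,0,0,1,0,0,-28,0,0,0,1,0,0,-24,0,0,0,1,0,0,-13,0,0,0,1,0,0,0,0,0,0,1]'

```text
time: 24.0
tool_pos: [0.4289, -0.0306, 0.0105]
ee_rot: [-3.141, 0.002, 0.164]
wrist_force: [0.4, -0.1, 0.4]
width: 0.094
```

Emit:
send_rows --rows '[0,0,0,0,0,0,0,0,0,0,0,0,0,0,0,0,0,0,0,0,0,0,0,0,0,0,0,0,0,0,0,0,0,0,0,0,0,0,0,0,0,0,0,0,0,0,0,0,0,0,0,0,0,0,0,0]'

```text
time: 25.0
tool_pos: [0.4296, -0.0307, 0.0114]
ee_rot: [3.142, -0.0, 0.164]
wrist_force: [-0.5, 0.7, 1.4]
width: 0.0503
```

Emit:
send_rows --rows '[0,0,15,0,0,0,0,0,0,30,0,0,0,0,0,0,35,0,0,0,0,15,15,30,0,0,-3,0,30,35,8,0,0,-4,0,33,40,0,0,0,-4,0,33,40,0,0,0,-4,0,33,40,0,0,0,-3.5,0]'

```text
time: 26.0
tool_pos: [0.5745, 0.1406, 0.13]
ee_rot: [3.142, -0.001, -0.161]
wrist_force: [-0.1, -0.4, -0.9]
width: 0.0499
```

Emit:
send_rows --rows '[20,26,0,0,0,0,0,10,16,0,0,0,0,0,0,0,0,0,0,0,0,0,0,-5,0,0,0,0,0,0,-5,0,0,0,0,0,0,-5,0,0,0,0,0,0,0,0,0,0,0,0,0,0,0,0,0,0]'

```text
time: 27.0
tool_pos: [0.6035, 0.1811, 0.1143]
ee_rot: [-3.142, -0.0, -0.159]
wrist_force: [-0.5, 0.4, -0.1]
width: 0.0499
```

Run:
```python
from h import *
o,s,T,L=wr("w8",110)
print(wl([o["tool_pos"]]))
c=s["color"]
cv2.imwrite("pics/w8z.png",cv2.resize(c[0:200,200:350],None,fx=4,fy=3,interpolation=cv2.INTER_NEAREST)[:,:,::-1])
```

```text
tcp [603.5 181.1 114.3] [-1.80e+02 -1.00e-02 -9.13e+00]
[[ -0.2 -83.5]]
```

View pics/w8z.png

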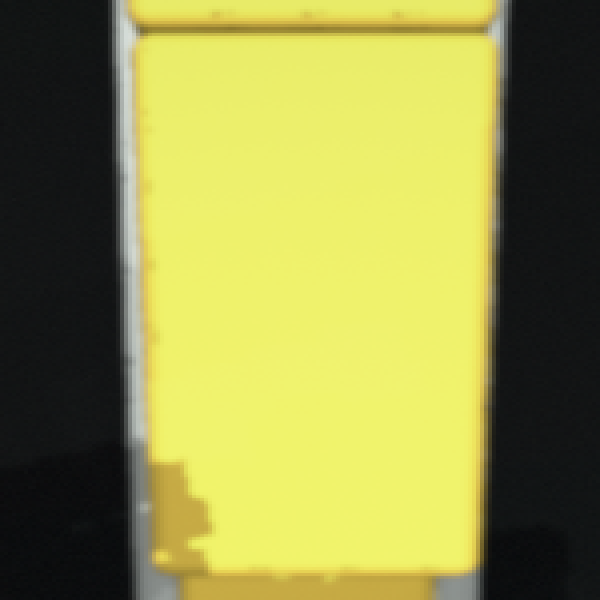

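Run:
```python
from h import *
o=get_obs();s=snapshot("wrist");T=tool_T(o)@s["T_tool_cam"]
c=s["color"]
cv2.imwrite("pics/w8y.png",cv2.resize(c[170:370,200:350],None,fx=4,fy=3,interpolation=cv2.INTER_NEAREST)[:,:,::-1])
f=lambda p:np.array(p)/[4,3]+[200,0]-[.375,.33]
for n,p,z in [("starter free",[(128,24),(494,24)],.106),("B far",[(133,35),(498,35)],.106),("B near",[(150,575),(482,575)],.106)]:
    P=cast(s,f(p),z,T); print(n,wl(P).tolist())
```

```text
starter free [[-24.6, 50.1], [24.2, 50.2]]
B far [[-24.0, 48.3], [24.8, 48.4]]
B near [[-24.3, -50.0], [26.0, -49.9]]
```

View pics/w8y.png

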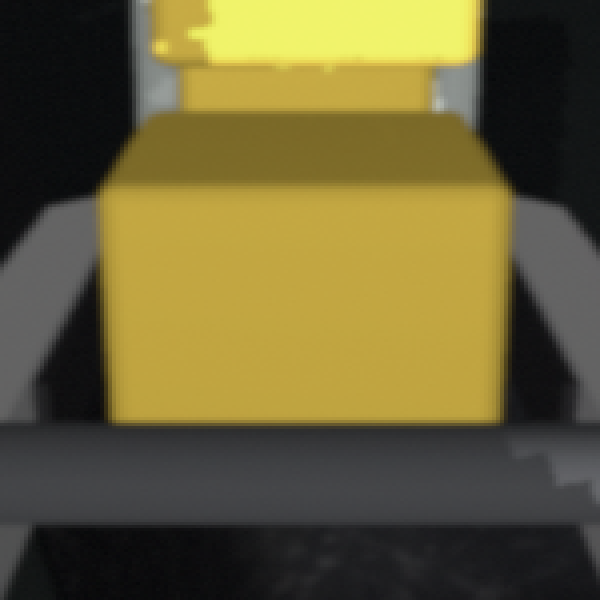

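Run:
```python
from h import *
o=get_obs();s=snapshot("wrist");T=tool_T(o)@s["T_tool_cam"]
f=lambda p:np.array(p)/[4,3]+[200,170]-[.375,.33]
for n,p,z in [("top",[(100,187),(512,187)],.153),("bot",[(153,112),(464,112)],.103)]:
    P=cast(s,f(p),z,T); print(n,wl(P).tolist())
```

```text
top [[-24.8, -59.6], [23.6, -59.5]]
bot [[-24.4, -60.5], [24.0, -60.4]]
```

Emit:
send_rows --rows '[1.6,6.5,0,0,0,0,0,0,0,-12,0,0,0,0,0,0,-12,0,0,0,0,0,0,-11,0,0,0,0,0,0,-7,0,0,0,0,0,0,-3,0,0,0,0,0,0,0,0,0,0,0,0,0,0,0,0,0,0]'

```text
time: 28.15
tool_pos: [0.6055, 0.1878, 0.0698]
ee_rot: [-3.141, -0.001, -0.159]
wrist_force: [0.6, 0.3, -0.6]
width: 0.0498
```

Emit:
send_rows --rows '[0.2,1,0,0,0,0,0,0,0,0,0,0,0,0,0.2,1,0,0,0,0,0,0,0,0,0,0,0,0,0.1,0.5,0,0,0,0,0,0,0,0,0,0,0,0,0,0,0,0,0,0,0,0,0,0,0,0,0,0]'

```text
time: 29.15
tool_pos: [0.6056, 0.1897, 0.0693]
ee_rot: [3.141, -0.0, -0.159]
wrist_force: [-1.4, -4.0, 0.9]
width: 0.0502
```

Emit:
send_rows --rows '[0,0,-0.7,0,0,0,0,0,-0.3,-0.7,0,0,0,0,0,0,-0.5,0,0,0,0,0,0,0,0,0,0,0,0,0,0,0,0,0,0.2,0,0,0,0,0,0,0.4,0,0,0,0,0,0,0.6,0,0,0,0,0,0,0.8]'

```text
time: 30.15
tool_pos: [0.6055, 0.1913, 0.0671]
ee_rot: [-3.14, 0.0, -0.158]
wrist_force: [0.0, 0.1, 0.5]
width: 0.063
```

Emit:
send_rows --rows '[0,0,0,0,0,0,1,0,0,0,0,0,0,1,0,0,20,0,0,0,1,0,0,30,0,0,0,1,0,0,30,0,0,0,1,0,0,30,0,0,0,1,0,0,20,0,0,0,1,0,0,0,0,0,0,1]'

```text
time: 31.15
tool_pos: [0.607, 0.1904, 0.2015]
ee_rot: [-3.139, -0.007, -0.159]
wrist_force: [0.4, 0.7, 0.0]
width: 0.0936
```

Emit:
send_rows --rows '[-15,-20,10,0,0,0,1,-25,-40,0,0,0,0,1,-25,-40,0,0,0,0,1,-20,-40,0,0,0,0,1,-20,-30,0,0,0,0,1,-20,-20,0,0,0,0,1,0,0,0,0,0,0,1,0,0,0,0,0,0,1]'

```text
time: 32.15
tool_pos: [0.4808, 0.0004, 0.207]
ee_rot: [-3.141, 0.0, -0.159]
wrist_force: [-0.4, 0.3, -0.1]
width: 0.0943
```

Run:
```python
from h import *
s,o=tops()
for st,m in o: print(st, rect(s,m,.106), wl([rect(s,m,.106)[1]/1000]))
s2=snapshot("scene")
a=cv2.resize(s["color"][160:300,160:380],None,fx=3.5,fy=3.5)[:,:,::-1]
cv2.imwrite("pics/tf.png",a)
cv2.imwrite("pics/sf.png",cv2.resize(s2["color"][160:350,150:400],None,fx=3,fy=3)[:,:,::-1])
for n,p in dict(v1=(209,150),v2=(241,154),v3=(262,161),).items(): print(n,s["color"][p[1],p[0]])
```

```text
[ 182  178   91   35 1853] (array([617.4, 261.1, 198. ,  48.9,  80.8]), array([617.3, 261. , 106. ]), 170.83578491210938) [[ 0.6 -2.4]]
v1 [172 169 158]
v2 [45 43 40]
v3 [238 239 241]
```

View pics/tf.png

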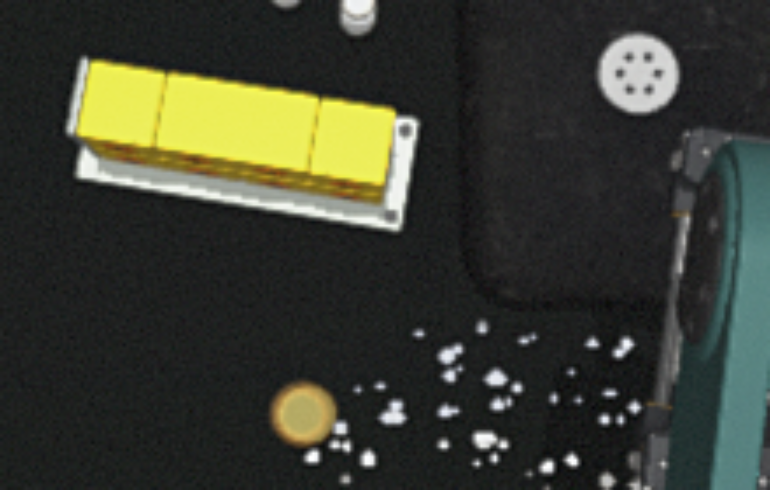

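View pics/sf.png

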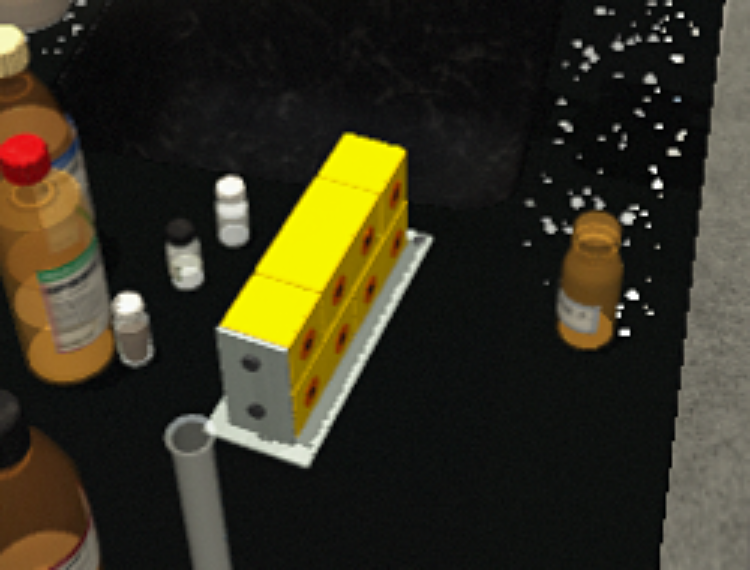

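The wall is complete: the joints are tight and the faces are flush. Its top face spans 198 x 49 mm, and the jar and vials have not moved.

```bash
python3 -c "
from bench import *
print(close_job())"
```

```text
the job is handed in; nothing more can be done
None
```

I finished the wall in running bond and handed the job in at about 32 s of the 72 s allowed; `close_job()` reports no verdict. One full block continues the bottom course, the other straddles the joint on top, and the half block closes the open end. I pushed each block against its neighbour until I felt 4–5.5 N of contact, then set it down and released it.

**Final checks:**
- **Top course:** the overhead picture shows one straight face, 198 × 49 mm against the nominal 200 × 50 mm. It sits at about −9.2°, in line with the plate.
- **Joints:** only hairline seams show. Close up, the joint between the top full block and the upper starter measured about 1.8 mm across the rounded edges.
- **Vials and jar:** they stand upright where they were, judged by eye against the first pictures.
- **Robot:** the gripper is open and clear of everything.

**What disagreed:** the overhead and wrist cameras placed the wall about 2 mm apart along its length, which is within the calibration error. I used the wrist camera's reading together with the contact force to place the blocks. After it was set down, the bottom block measured about 0.6° off the wall line in the wrist view, against an allowance of 0.08 rad (about 4.6°).

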